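Close the bent-rod slide contact

ROBOT

A 7-joint arm with a two-finger parallel gripper is mounted at the origin on the work surface. World frame = base frame: x ahead of the robot, y to its left, z up, the work surface at z = 0. Lengths are in mm, angles in degrees, forces in N, time in s.
With the tool pointing down it reaches from about 400 to 850 mm from the base axis. Payload 10.4 kg.
Tool frame: the origin (TCP) lies between the finger pads; the fingertips stand bot.tip_reach ahead of it and the grasp point (between the pads) is the TCP (bot.tip_reach is the distance from the TCP to the fingertips, in mm); z points along the fingers, y is the direction in which the jaws open and shut (so a half turn about z gives the same grasp; the last joint's range is limited). The gripper opens to 87 mm and grips with 3 to 60 N. Pads are 19 mm wide; open, the fingers measure 117 mm over their backs; the gripper's body (75 mm by 190 mm) begins 51 mm behind the grasp point.
Start: joints at [-70.737, 19.034, -3.707, 83.658, 1.238, 77.344, -5.071], TCP at [219.457, 585.225, 241.576] pointing down, gripper open.
Joint ranges: [-148.97, 148.97], [-28.65, 121.19], [-84.17, 76.75], [9.2, 138.47], [-72.65, 252.65], [3.7, 117.97], [-149.18, 149.18]. Speed limits (degrees/s): [127.2, 127.2, 159.86, 159.86, 180, 180, 180].

INTERFACE

Orientations are given as a 3x3 rotation matrix whose columns are the frame's x, y, z axes.
In Python, from cell import bot, optics, spotter gives the robot as it stands.
- The arm moves only by the shell command python3 -m jog 'ROWS'. ROWS is a JSON object of lists of equal length, an entry for each row: "xyz": the shift along the tool's x, y, z in mm, a list of three; "angular": the turn, a rotation vector about the tool's x, y, z in degrees, a list of three; "grip": the opening, from 0 (shut) to 1 (fully open). In form: {"xyz": [[tx, ty, tz], ...], "angular": [[ax, ay, az], ...], "grip": [grip, ...]}. A call has exactly 10 rows; each row shifts and turns the commanded pose from where the row before left it, along the tool's axes as they then stand; what a row does not reach is not made up. A row lasts 1/10 s, in which the tool goes at most 50 mm and 8.59 degrees, less where a joint would pass 70% of its speed; a pose out of reach is approached as far as the arm can. A call is refused whole if a number of a shift passes 50 or a number of a turn 8.59, either way. A call with a gripper value outside its range is refused whole. The fingers move at their own pace and stop on an object; the grip force is fixed at half the most. Time passes only in rows, so rows that do not move let the fingers close, or fill a call up. It gives the time, the measured TCP pose, the force and the opening at its end, in the units of the state.
- bot.get_state(): the state, without advancing time (a new reading comes with each control period).
- optics.snapshot(name): name is "side" or "top"; returns a dict with "pixels" (384x512x3 uint8, red, green, blue), "range_z" (384x512 float32, mm along the optical axis (not along the pixel's ray), 0 where there is no reading), "fx", "fy", "cx", "cy" (pixels), "world_to_cam" (4x4, takes a point from world to camera coordinates). Camera axes: x right, y up, looking along -z (the intrinsics and any distortion apply to the point x, -y, -z); pixel columns grow to the right and rows downward; lengths in mm; the calibration is good to about 2 mm. A picture is of the moment at which its call begins.
- bot.job_done(): hands the job in, once; it reports no verdict.
Trained networks look in a picture, given as the dict that the camera call returned (one of the last four; its "shot" number tells which), for a name from the list of things; names that differ only in an ending like _2 or _b are one class to them, and where a whole thing is asked for, a point or a joint stands for the part that bears it (a point fixed in the world has none). Each returns a list of dicts, best first, with "score" (0 to 1); they miss things now and then, are a little off and sometimes report something else, mostly with a low value. They report only what shows in the picture. A call takes as long as a camera call.
- spotter.cut_out(picture, label): "pixels" (384x512 bool, what is visible of it) and "rect" ([left, top, right, bottom] in pixels, round what is visible of it).
The state is a dict: "time_s": time; "joints": joint angles; "joint_velocities": joint speeds; "joint_efforts": joint torques, N m; "ee_pos": TCP position; "tcp_rot": TCP orientation; "wrist_force": force on the tool from outside, world axes, zero at the start; "moment": the same for the moment, N m; "gripper_width": finger opening in mm.
Only numpy, scipy, OpenCV 4.12 (cv2) and the standard library are available. Lean on these libraries where they do the work, as an engineer would, in place of code of your own. Each camera call takes 0.05 s, during which the arm holds its last target. There are 200 camera calls.

TASK

Take the blue slider of the demonstration circuit by its grip plate and slide it gently along the bent steel rod, round both bends, until its ring has pushed the brass contact at the far end fully home into the black terminal block; then let go and leave the ring there against the contact. The hand-bent rod must not be strained, touch the rod and the contact with the ring only, and leave the meter, cup and jar where they are.

Things in the scene. Friction and masses are not known exactly. Their poses are not given: they have to be found in the camera images.
- board: Plywood base board, 280 (x) x 340 (y) x 12 mm, fixed to the table; origin at the centre of its underside. The rod is level all along, its centre line 85 mm above this origin. It is bent by hand: each bend may be off the drawing by up to 6 degrees (0.1 rad), and the two legs after the first bend have slight kinks of up to 11 degrees (0.2 rad) here and there; all level, either way.
- rod: Fixed, rigid, 8 mm bent steel rod on posts (12 mm higher). Origin on its centre line at the start; x along the first leg, z up. Drawing, corner to corner: 70 mm along x, 65 deg right (clockwise from above), 120 mm, 65 deg left, 90 mm to the terminal block. Bends are arcs from 15 mm before to 15 mm after a corner. Strained if the slider pushes it or the contact with over 15 N.
- first_corner (a point): Nominal corner of the first bend, on the rod's centre line, 70 mm along x from the rod's origin. Up to the start of this bend the drawing is exact; beyond it the real rod may lie up to some 50 mm beside the drawing, so it must be followed by feel or by sight.
- ring_center (a point): Centre of the slider's blue ring: hole 14 mm, outside 28 mm, 10 mm long; x = its axis, pointing the way to go; z towards the grip plate. Threaded on the rod with 3 mm play all round; at rest its centre hangs 3 mm below the rod's centre line (lift 3 mm to centre it). A steel ball under it (reaching 33 mm below the centre) keeps it upright. About 90 g. Starts on the first leg.
- grip_center (a point): Point for grasping on the slider's blue grip plate, 40 mm above the ring's centre. The plate is 10 mm thick along x (the ring's axis), 26 mm wide along y, and reaches from 13 mm to 57 mm above the ring's centre.
- contact_face (a point): Centre, on the rod's centre line, of the front face of the brass contact, a 26 mm disc 5 mm thick around the rod near its end; x points along the last leg into the terminal block (24 mm long, 30 mm wide, its top 12 mm above the rod's centre line). The ring's centre is 5 mm before this face when ring and disc touch flat.
- contact (a joint): How far the contact has been pushed in, in m: starts between 0 and 0.003, fully home against its hard stop at 0.010. It has no spring: it needs about 3 N to slide and stays where it is left.
- meter: Red multimeter lying on the table, 80 x 150 x 34 mm; origin at the centre of its underside. Leave alone.
- cup: White plastic cup upside down, 72 mm across, 70 mm high; origin at the centre of its underside. Leave alone.
- jar: Small amber jar with a yellow cap, 36 mm across, 45 mm high, standing on the board; origin at the centre of its underside. Leave alone.

How it is judged (in metres and radians):
On the way, in this order (a step that is already met when the one before it is completed fails the run):
1. the ring has passed the first bend (x of ring_center in the frame of board above -0.01 m), for 0.05 s.
2. the ring has passed the second bend (horizontal distance between ring_center and contact_face below 0.045 m), for 0.05 s.
3. the ring has pushed the contact home (value of joint contact above 0.0085 m and distance between ring_center and contact_face below 0.015 m), for 0.1 s.
At the end, for the whole second after the job is handed in: The contact is pushed in by more than 8.5 mm of its 10 mm, the ring's centre is within 15 mm of the contact's face, and the slider is released and at rest (all of step 3 and contact force between slider and the fingers below 0.1 N and linear speed of slider below 0.03 m/s); the robot touches nothing.
It fails at once if the slider pushes on the rod or its contact with more than 15 N (contact force between slider and rod above 15 N).
It fails at once if the robot touches the rod, its posts or the contact (more than 2 N) (contact force between any of the fingers, the arm and rod above 2 N).
It fails at once if the meter, cup or jar is moved by more than 15 mm (distance of any of meter, cup, jar from where it was at the start of the episode above 0.015 m).
It also fails if it takes over 64 s, if anything falls off the work surface, if the arm or the gripper's body presses on something with over 40 N, if the wrist force passes 120 N, or if a joint passes its speed limit or range.

## Working session

There is one attempt and no reset: what is moved stays moved. The work goes in short steps, Python scripts to look and compute and a shell command to move; the robot and the scene stay as the last step left them, time stands still between calls to the robot, and variables do not carry over. Pictures are saved under pics/ and viewed, about 8 in all and at most 12, crops included, and the job is handed in when it is done.

```bash
ls; mkdir -p pics; python3 - <<'E'
from cell import bot, optics, spotter
import cv2,numpy as np
s=bot.get_state(); print({k:np.round(v,2).tolist() for k,v in s.items()}, bot.tip_reach)
for n in("top","side"):
    p=optics.snapshot(n); cv2.imwrite(f"pics/{n}0.png",p["pixels"][...,::-1]); np.savez(f"{n}0.npz",**p)
    print(n,p["fx"],p["fy"],p["cx"],p["cy"],p.keys()); print(np.round(p["world_to_cam"],3).tolist())
    for l in("ring_center","rod","contact","board","jar","cup","meter"):
        print(l,[(round(d["score"],2),d["rect"]) for d in spotter.cut_out(p,l)][:2])
E
```

```text
pics
{'time_s': 0.0, 'joints': [-70.74, 19.07, -3.71, 83.71, 1.24, 77.35, -5.07], 'joint_velocities': [-0.03, 0.01, -0.05, 0.06, -0.05, -0.03, 0.09], 'joint_efforts': [-0.0, -62.33, 0.02, -38.99, -0.06, 0.04, 0.0], 'ee_pos': [219.35, 584.85, 240.75], 'tcp_rot': [[-0.94, 0.35, -0.0], [0.35, 0.94, -0.0], [-0.0, -0.0, -1.0]], 'wrist_force': [1.27, 0.1, 0.68], 'moment': [0.02, -0.03, 0.0], 'gripper_width': 86.86} 19.0
top 404.0157303833395 404.0157303833395 251.10120865402047 195.00445186297424 dict_keys(['pixels', 'range_z', 'fx', 'fy', 'cx', 'cy', 'world_to_cam', 'shot'])
[[0.027, -0.999, 0.032, -8.076], [0.991, 0.031, 0.128, -621.439], [-0.129, 0.028, 0.991, -1064.96], [0.0, 0.0, 0.0, 1.0]]
ring_center [(0.64, [243.9, 234.7, 256.0, 249.7]), (0.52, [308.3, 223.5, 319.0, 232.2])]
rod [(0.63, [229.0, 177.0, 325.4, 232.3])]
contact []
board [(0.9, [213.8, 160.1, 338.1, 262.8])]
jar [(0.46, [244.9, 238.1, 254.8, 251.6])]
cup [(0.7, [345.8, 187.5, 376.0, 212.3])]
meter [(0.87, [166.4, 171.5, 194.0, 229.9])]
side 439.31129937842024 439.31129937842024 260.24129772781055 188.44994896997832 dict_keys(['pixels', 'range_z', 'fx', 'fy', 'cx', 'cy', 'world_to_cam', 'shot'])
[[0.848, -0.529, -0.015, -477.808], [0.408, 0.636, 0.655, -329.479], [-0.337, -0.562, 0.755, -918.925], [0.0, 0.0, 0.0, 1.0]]
ring_center [(0.8, [280.7, 237.6, 293.9, 266.5])]
rod [(0.69, [269.4, 173.2, 300.3, 289.7])]
contact [(0.72, [195.5, 170.2, 373.2, 324.1]), (0.58, [279.7, 182.1, 288.9, 191.8])]
board [(0.9, [196.8, 169.5, 372.7, 324.9])]
jar []
cup [(0.9, [342.1, 281.4, 378.2, 319.2]), (0.25, [227.2, 220.7, 240.9, 240.3])]
meter [(0.82, [206.8, 142.8, 264.5, 187.5])]
```

```bash
python3 - <<'E'
import cv2
a=cv2.imread("pics/top0.png")[150:275,190:350]; b=cv2.imread("pics/side0.png")[160:330,190:385]
cv2.imwrite("pics/c1.png",cv2.resize(a,None,fx=4.6,fy=4.6,interpolation=2)); cv2.imwrite("pics/c2.png",cv2.resize(b,None,fx=3.5,fy=3.5,interpolation=2))
E
```

```text
(no output)
```

View pics/c1.png

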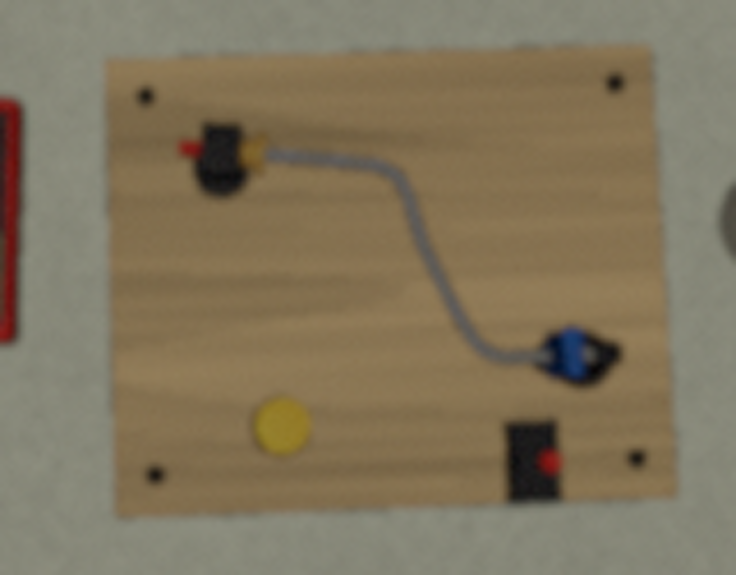

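View pics/c2.png

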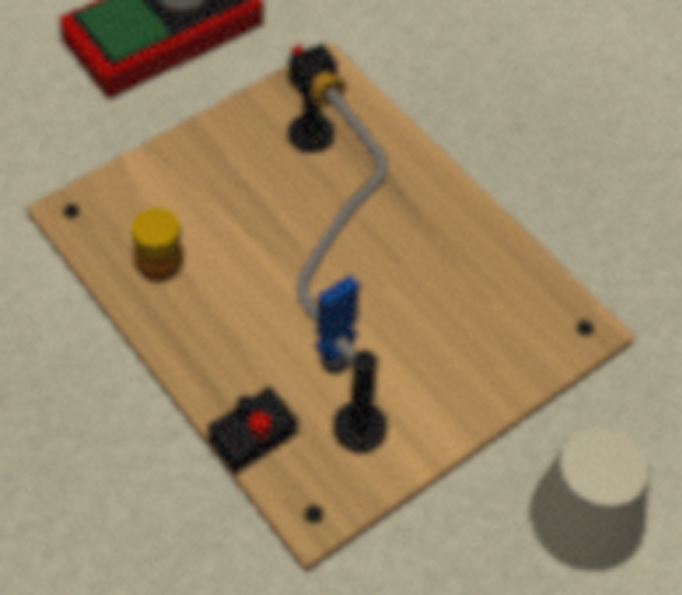

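```bash
cat > h.py <<'E'
import numpy as np,cv2
from scipy.ndimage import map_coordinates, gaussian_filter1d
def proj(p,X):
    X=np.atleast_2d(X); c=X@p["world_to_cam"][:3,:3].T+p["world_to_cam"][:3,3]
    return np.c_[p["fx"]*c[:,0]/-c[:,2]+p["cx"], p["fy"]*-c[:,1]/-c[:,2]+p["cy"]]
def back(p,uv,z):
    uv=np.atleast_2d(uv); R=p["world_to_cam"][:3,:3]; o=-R.T@p["world_to_cam"][:3,3]
    d=np.c_[(uv[:,0]-p["cx"])/p["fx"],-(uv[:,1]-p["cy"])/p["fy"],-np.ones(len(uv))]@R
    return (o+d*((z-o[2])/d[:,2])[:,None])[:,:2]
def resample(P,step):
    s=np.r_[0,np.cumsum(np.hypot(*np.diff(P,axis=0).T))]; t=np.arange(0,s[-1],step)
    return np.c_[np.interp(t,s,P[:,0]),np.interp(t,s,P[:,1])]
def center(p,P,z=85,w=10,it=3,step=4):
    hsv=cv2.cvtColor(np.asarray(p["pixels"]),cv2.COLOR_RGB2HSV).astype(float); m=255-hsv[...,1]
    o=np.arange(-w,w+.1,.5)
    for _ in range(it):
        P=resample(P,step); T=np.gradient(P,axis=0); T/=np.hypot(*T.T)[:,None]; N=np.c_[-T[:,1],T[:,0]]
        G=P[:,None]+o[None,:,None]*N[:,None]
        uv=proj(p,np.c_[G.reshape(-1,2),np.full(G.size//2,z)])
        v=map_coordinates(m,[uv[:,1],uv[:,0]],order=1).reshape(len(P),-1)
        v=v-np.median(v,axis=1,keepdims=True); v[v<0.4*v.max(1,keepdims=True)]=0
        d=(v*o).sum(1)/v.sum(1); P=P+gaussian_filter1d(d,1.0)[:,None]*N
    return P,d
E
python3 - <<'E'
from h import *
t=dict(np.load("top0.npz")); s=dict(np.load("side0.npz"))
cp=np.array([[535,354],[490,353],[460,315],[430,258],[400,182],[375,166],[330,160],[275,155]])
P0=back(t,cp/4.6+[190,150],85)
A,_=center(t,P0); B,_=center(s,A)
np.savez("rod.npz",A=A,B=B)
T=np.gradient(A,axis=0); h=np.degrees(np.arctan2(T[:,1],T[:,0]))
from scipy.spatial import cKDTree
for a,hh in zip(A,h):
    j=np.argmin(np.hypot(*(B-a).T)); d=B[j]-a; n=np.array([-np.sin(np.radians(hh)),np.cos(np.radians(hh))]); print(np.round(a,1),round(hh,1),np.round(d@n,1))
for n,uv in(("slider",(575,353)),("contactface",(265,155))): print(n,back(t,np.array(uv)/4.6+[190,150],85))
print("plate top", back(t,np.array([572,353])/4.6+[190,150],139))
print("boardcorners",back(t,np.array([[107,60],[652,45],[676,495],[117,515]])/4.6+[190,150],12))
for n,p in(("t",t),("s",s)):   # blue pixels -> 3D by depth
    hsv=cv2.cvtColor(p["pixels"],cv2.COLOR_RGB2HSV); m=(hsv[...,0]>100)&(hsv[...,0]<130)&(hsv[...,1]>120)&(p["range_z"]>0)
    v,u=np.nonzero(m); r=p["range_z"][m]; c=np.c_[(u-p["cx"])/p["fx"]*r,-(v-p["cy"])/p["fy"]*r,-r]
    W=(c-p["world_to_cam"][:3,3])@p["world_to_cam"][:3,:3]; print(n,len(W),np.round(np.percentile(W,[5,50,95],axis=0),0).tolist()); hi=W[W[:,2]>100]; print(hi.mean(0),len(hi))
E
```

```text
[ 535.5 -134.7] 89.5 2.6
[ 535.5 -130.7] 90.8 1.0
[ 535.4 -126.7] 93.1 -0.8
[ 535.1 -122.7] 92.7 -2.5
[ 535.  -118.7] 87.7 -3.5
[ 535.4 -114.8] 83.4 -3.4
[ 535.9 -110.8] 74.9 -3.0
[ 537.5 -107.1] 61.8 -2.1
[ 539.7 -103.8] 53.9 -1.3
[ 542.2 -100.7] 46.0 -0.9
[545.2 -98. ] 37.8 -0.7
[548.5 -95.8] 33.7 -0.6
[551.9 -93.6] 33.7 -0.7
[555.2 -91.3] 32.6 -1.0
[558.6 -89.3] 30.0 -1.0
[562.1 -87.3] 29.2 -0.9
[565.6 -85.4] 28.9 -0.8
[569.1 -83.5] 28.5 -0.7
[572.6 -81.6] 27.8 -0.5
[576.2 -79.7] 27.1 -0.4
[579.7 -77.9] 26.8 -0.4
[583.3 -76.1] 27.3 -0.5
[586.9 -74.3] 27.7 -0.5
[590.4 -72.4] 27.4 -0.6
[594.  -70.6] 26.5 -0.6
[597.6 -68.9] 23.5 -0.5
[601.3 -67.4] 20.1 -0.3
[605.1 -66.1] 18.5 -0.1
[608.9 -64.9] 18.0 -0.1
[612.7 -63.6] 17.5 -0.1
[616.5 -62.5] 17.2 -0.2
[620.3 -61.3] 18.3 -0.2
[624.1 -59.9] 21.8 -0.3
[627.7 -58.3] 23.1 -0.7
[631.4 -56.8] 29.3 -0.8
[634.6 -54.4] 41.5 -1.0
[637.4 -51.5] 51.8 -1.2
[639.6 -48.2] 60.3 -1.5
[641.4 -44.6] 68.6 -1.6
[642.5 -40.7] 78.3 -1.6
[643.  -36.8] 83.9 -1.8
[643.3 -32.8] 84.7 -1.9
[643.7 -28.8] 84.2 -1.8
[644.1 -24.8] 84.9 -1.7
[644.5 -20.8] 86.2 -1.7
[644.7 -16.8] 86.9 -1.7
[644.9 -12.9] 86.5 -1.9
[645.2  -8.9] 85.4 -1.9
[645.5  -4.9] 85.2 -1.8
[645.8  -0.9] 86.2 -1.8
[646.1   3.1] 87.3 -1.8
[646.2   7.1] 87.7 -1.8
slider [[ 537.36805248 -157.51428925]]
contactface [[645.26936917  21.52236322]]
plate top [[ 534.33676779 -145.68196633]]
boardcorners [[ 712.67144885  118.8572046 ]
 [ 733.65063767 -217.99201162]
 [ 457.85778743 -233.01777404]
 [ 437.15766505  102.05860477]]
t 58 [[524.0, -150.0, 98.0], [534.0, -143.0, 136.0], [545.0, -141.0, 141.0]]
[ 535.20544289 -144.56748891  131.1562957 ] 54
s 149 [[526.0, -152.0, 81.0], [534.0, -151.0, 123.0], [545.0, -144.0, 140.0]]
[ 529.80730256 -139.34208356  128.29748385] 122
```

```bash
python3 -m jog '{"xyz":[[0,0,0],[0,0,0],[0,0,0],[-29,-25,0],[-29,-30,0],[-29,-35,0],[-29,-35,0],[-29,-35,0],[-29,-35,0],[-29,-35,0]],"angular":[[0,0,-7.5],[0,0,-7.5],[0,0,-7.5],[0,0,0],[0,0,0],[0,0,0],[0,0,0],[0,0,0],[0,0,0],[0,0,0]],"grip":[1,1,1,1,1,1,1,1,1,1]}'
python3 -m jog '{"xyz":[[-8,-50,0],[-8,-50,0],[-8,-50,0],[-8,-50,0],[-8,-50,0],[-8,-50,0],[-8,-50,0],[-8,-50,0],[-8,-40,0],[-8,-30,0]],"angular":[[0,0,0],[0,0,0],[0,0,0],[0,0,0],[0,0,0],[0,0,0],[0,0,0],[0,0,0],[0,0,0],[0,0,0]],"grip":[1,1,1,1,1,1,1,1,1,1]}'
```

```text
time_s: 1.8
ee_pos: [431.2, 360.7, 241.9]
tcp_rot: [[-0.999, -0.034, 0.0], [-0.034, 0.999, 0.001], [-0.0, 0.001, -1.0]]
wrist_force: [1.5, 0.6, -0.1]
gripper_width: 86.9
time_s: 2.8
ee_pos: [525.0, -103.0, 241.9]
tcp_rot: [[-1.0, -0.031, 0.001], [-0.031, 1.0, -0.0], [-0.001, -0.0, -1.0]]
wrist_force: [0.1, 1.2, -0.3]
gripper_width: 86.4
```

```bash
python3 -m jog '{"xyz":[[-3,-15,0],[-3,-15,0],[-3,-13,-0],[0,0,15],[0,0,20],[0,0,20],[0,0,20],[0,0,0],[0,0,0],[0,0,0]],"angular":[[0,0,0],[0,0,0],[0,0,0],[0,0,0],[0,0,0],[0,0,0],[0,0,0],[0,0,0],[0,0,0],[0,0,0]],"grip":[1,1,1,1,1,1,1,1,1,1]}'
python3 - <<'E'
from cell import optics,bot
import cv2,numpy as np
from h import *
p=optics.snapshot("side");q=optics.snapshot("top")
e=np.array(bot.get_state()["ee_pos"]);print(e,bot.get_state()["wrist_force"])
im=p["pixels"][...,::-1].copy()
a=cv2.resize(im[190:300,220:350],None,fx=4.5,fy=4.5,interpolation=2)
for X in (e,e-[0,0,19]): 
    u=(proj(p,X)[0]-[220,190]+.5)*4.5; cv2.circle(a,tuple(int(i) for i in u),4,(0,0,255),1)
cv2.imwrite("pics/c3.png",a)
E
```

```text
time_s: 3.8
ee_pos: [536.2, -142.6, 167.8]
tcp_rot: [[-0.999, -0.034, 0.002], [-0.034, 0.999, -0.0], [-0.002, -0.0, -1.0]]
wrist_force: [0.0, 0.1, 0.9]
gripper_width: 86.8
[ 536.09305751 -142.56356847  167.62957816] [-0.44397693  0.28307172 -0.13945189]
```

View pics/c3.png

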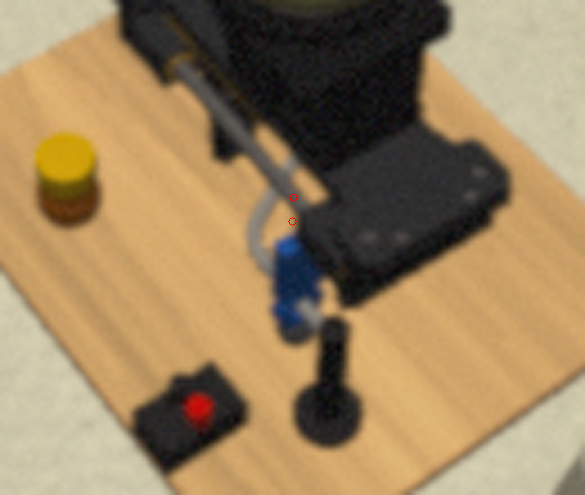

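```bash
python3 -m jog '{"xyz":[[0,-2,10],[0,0,12],[0,0,11],[0,0,9],[0,0,0],[0,0,0],[0,0,0],[0,0,0],[0,0,0],[0,0,0]],"angular":[[0,0,0],[0,0,0],[0,0,0],[0,0,0],[0,0,0],[0,0,0],[0,0,0],[0,0,0],[0,0,0],[0,0,0]],"grip":[1,1,1,1,1,0.6,0.3,0.1,0,0]}'
python3 -m jog '{"xyz":[[0,0,0],[0,0,0],[0,0,0],[0,0,0],[0,0,0],[0,0,0],[0,0,0],[0,0,0],[0,0,0],[0,0,0]],"angular":[[0,0,0],[0,0,0],[0,0,0],[0,0,0],[0,0,0],[0,0,0],[0,0,0],[0,0,0],[0,0,0],[0,0,0]],"grip":[0,0,0,0,0,0,0,0,0,0]}'
```

```text
time_s: 4.9
ee_pos: [535.7, -144.4, 124.7]
tcp_rot: [[-0.999, -0.034, 0.0], [-0.034, 0.999, 0.0], [-0.0, 0.0, -1.0]]
wrist_force: [0.4, -1.0, 0.4]
gripper_width: 55.4
time_s: 5.9
ee_pos: [535.5, -144.4, 124.5]
tcp_rot: [[-0.999, -0.034, -0.0], [-0.034, 0.999, 0.0], [0.0, 0.0, -1.0]]
wrist_force: [0.5, 0.7, -0.5]
gripper_width: 9.9
```

```bash
cat > plan.py <<'E'
import sys; from h import *
from cell import bot
from scipy.interpolate import splprep,splev
A=np.load("rod.npz")["A"]+[.45,0]; A=A[4:]
A=np.r_[np.c_[np.linspace(535.7,535.5,9),np.linspace(-152,-120,9)],A,A[-1]+np.outer(np.arange(1,16)*4,[np.cos(np.radians(86.5)),np.sin(np.radians(86.5))])]
tck,u=splprep(A.T,s=len(A)*.12); S=np.array(splev(np.linspace(0,1,3000),tck)).T
D=np.array(splev(np.linspace(0,1,3000),tck,der=1)).T; H=np.unwrap(np.arctan2(D[:,1],D[:,0])); L=np.r_[0,np.cumsum(np.hypot(*np.diff(S,axis=0).T))]
from scipy.ndimage import gaussian_filter1d
H=gaussian_filter1d(H,4/(L[-1]/3000))
st=bot.get_state(); R=np.array(st["tcp_rot"]); e=np.array(st["ee_pos"]); h=np.arctan2(R[1,1],R[0,1])
i=np.argmin(np.hypot(*(S-e[:2]).T)); n=np.array([-np.sin(H[i]),np.cos(H[i])])
f=np.array(st["wrist_force"]); t=np.array([np.cos(H[i]),np.sin(H[i])])
print("t",st["time_s"],"pos",e.round(1),"hd",np.degrees(h).round(1),"path hd",np.degrees(H[i]).round(1),"lat",((e[:2]-S[i])@n).round(2),"F along/left/up",round(f[:2]@t,1),round(f[:2]@n,1),round(f[2],1),"w",round(st["gripper_width"],1))
step=float(sys.argv[1]); x=e[:2].copy(); rows=[];ang=[]
for k in range(1,11):
    l=L[i]+k*step; tgt=np.array([np.interp(l,L,S[:,0]),np.interp(l,L,S[:,1])]); th=np.interp(l,L,H)
    ty=np.array([np.cos(h),np.sin(h)]); tx=np.array([-np.sin(h),np.cos(h)])   # tool x = left of heading? x=y×z, z down
    tx=np.array([-ty[1],ty[0]]); d=tgt-x; a=[round(d@tx*5)/5,round(d@ty*5)/5]; x=x+a[0]*tx+a[1]*ty
    w=np.clip(round(np.degrees(h-th)*2)/2,-8.5,8.5); h-=np.radians(w); rows.append([a[0],a[1],0]); ang.append([0,0,w])
print(str(rows).replace(" ","").replace("np.float64","")); print([float(b[2]) for b in ang]); print("end",tgt.round(1),np.degrees(th).round(1))
E
python3 -m jog '{"xyz":[[0,0,-1],[0,0,-1],[0,0,-1],[0,0,0],[0,0,0],[0,0,0],[0,0,0],[0,0,0],[0,0,0],[0,0,0]],"angular":[[0,0,0],[0,0,0],[0,0,0],[0,0,0],[0,0,0],[0,0,0],[0,0,0],[0,0,0],[0,0,0],[0,0,0]],"grip":[0,0,0,0,0,0,0,0,0,0]}'; python3 plan.py 2.5
```

```text
time_s: 6.9
ee_pos: [535.6, -144.5, 127.5]
tcp_rot: [[-0.999, -0.034, -0.0], [-0.034, 0.999, 0.0], [0.0, 0.0, -1.0]]
wrist_force: [1.6, 0.7, -1.3]
gripper_width: 9.7
t 6.9 pos [ 535.6 -144.5  127.5] hd 91.9 path hd 88.5 lat 0.23 F along/left/up 0.7 -1.5 -1.3 w 9.7
[[-0.4,2.6,0],[0.0,2.4,0],[0.0,2.6,0],[0.0,2.4,0],[0.0,2.6,0],[0.2,2.4,0],[0.0,2.6,0],[0.0,2.4,0],[0.0,2.6,0],[0.0,2.4,0]]
[3.0, -1.0, -1.0, -1.5, -1.0, -0.5, 0.5, 1.0, 2.5, 3.5]
end [ 534.9 -119.5] 86.4
```

```bash
python3 -m jog '{"xyz":[[0,2,0],[0,2.5,0],[0,2.5,0],[0,2.5,0],[0,2.5,0],[0,2.5,0],[0,2.5,0],[0,2.5,0],[0,2.5,0],[0,2,0]],"angular":[[0,0,0],[0,0,0],[0,0,0],[0,0,0],[0,0,0],[0,0,0],[0,0,0],[0,0,1],[0,0,2],[0,0,2]],"grip":[0,0,0,0,0,0,0,0,0,0]}'; python3 plan.py 3
```

```text
time_s: 7.9
ee_pos: [534.9, -120.2, 127.5]
tcp_rot: [[-0.998, 0.056, -0.0], [0.056, 0.998, 0.0], [0.0, 0.0, -1.0]]
wrist_force: [-0.2, -0.6, -1.5]
gripper_width: 9.8
t 7.9 pos [ 534.9 -120.2  127.5] hd 86.8 path hd 87.5 lat -0.0 F along/left/up -0.6 0.2 -1.5 w 9.8
[[0.0,3.0,0],[-0.2,3.0,0],[-0.2,3.0,0],[-0.2,3.0,0],[-0.2,3.0,0],[0.0,3.0,0],[-0.2,3.0,0],[-0.2,3.0,0],[0.0,3.0,0],[-0.2,3.0,0]]
[4.5, 6.5, 6.5, 6.5, 6.0, 5.0, 4.5, 4.0, 3.0, 2.5]
end [549.8 -95.4] 37.8
```

```bash
python3 -m jog '{"xyz":[[0,3,0],[-0.2,3,0],[-0.2,3,0],[-0.2,3,0],[-0.2,3,0],[0,3,0],[-0.2,3,0],[-0.2,3,0],[0,3,0],[-0.2,3,0]],"angular":[[0,0,4.5],[0,0,6.5],[0,0,6.5],[0,0,6.5],[0,0,6],[0,0,5],[0,0,4.5],[0,0,4],[0,0,3],[0,0,2.5]],"grip":[0,0,0,0,0,0,0,0,0,0]}'; python3 plan.py 4
```

```text
time_s: 8.9
ee_pos: [549.8, -95.3, 127.5]
tcp_rot: [[-0.613, 0.79, -0.0], [0.79, 0.613, 0.0], [0.0, 0.0, -1.0]]
wrist_force: [-1.3, -0.1, -0.5]
gripper_width: 9.9
t 8.9 pos [549.8 -95.3 127.5] hd 37.8 path hd 37.8 lat 0.04 F along/left/up -1.1 0.7 -0.5 w 9.9
[[-0.2,4.0,0],[0.0,4.0,0],[-0.2,4.0,0],[0.0,4.0,0],[0.0,4.0,0],[0.0,4.0,0],[0.0,4.0,0],[-0.2,4.0,0],[0.0,4.0,0],[0.0,4.0,0]]
[2.5, 2.0, 1.5, 1.5, 1.0, 1.0, 1.0, 1.0, 0.5, 1.0]
end [584.6 -75.6] 25.0
```

Tracking is excellent with low forces.

```bash
python3 -m jog '{"xyz":[[-0.2,4,0],[0,4,0],[-0.2,4,0],[0,4,0],[0,4,0],[0,4,0],[0,4,0],[-0.2,4,0],[0,4,0],[0,4,0]],"angular":[[0,0,2.5],[0,0,2],[0,0,1.5],[0,0,1.5],[0,0,1],[0,0,1],[0,0,1],[0,0,1],[0,0,0.5],[0,0,1]],"grip":[0,0,0,0,0,0,0,0,0,0]}'; python3 plan.py 3.5
```

```text
time_s: 9.9
ee_pos: [584.7, -75.6, 127.5]
tcp_rot: [[-0.421, 0.907, -0.0], [0.907, 0.421, 0.0], [0.0, 0.0, -1.0]]
wrist_force: [0.1, 0.0, -1.5]
gripper_width: 9.8
t 9.9 pos [584.7 -75.6 127.5] hd 24.9 path hd 25.0 lat -0.15 F along/left/up 0.1 0.0 -1.5 w 9.8
[[0.2,3.4,0],[0.0,3.6,0],[0.0,3.4,0],[0.0,3.6,0],[0.0,3.4,0],[0.0,3.6,0],[0.0,3.6,0],[-0.2,3.4,0],[0.0,3.6,0],[0.0,3.4,0]]
[0.5, 0.5, 0.5, 0.5, 0.5, 0.5, 0.5, 0.5, 0.5, 0.5]
end [617.  -62.1] 19.7
```

```bash
python3 -m jog '{"xyz":[[0.2,3.5,0],[0,3.5,0],[0,3.5,0],[0,3.5,0],[0,3.5,0],[0,3.5,0],[0,3.5,0],[-0.2,3.5,0],[0,3.5,0],[0,3.5,0]],"angular":[[0,0,0.5],[0,0,0.5],[0,0,0.5],[0,0,0.5],[0,0,0.5],[0,0,0.5],[0,0,0.5],[0,0,0.5],[0,0,0.5],[0,0,0.5]],"grip":[0,0,0,0,0,0,0,0,0,0]}'; python3 plan.py 3
```

```text
time_s: 10.9
ee_pos: [617.0, -62.2, 127.5]
tcp_rot: [[-0.34, 0.94, -0.0], [0.94, 0.34, 0.0], [0.0, 0.0, -1.0]]
wrist_force: [0.4, 0.8, -0.6]
gripper_width: 9.9
t 10.9 pos [617.  -62.2 127.5] hd 19.9 path hd 19.7 lat -0.07 F along/left/up 0.6 0.6 -0.6 w 9.9
[[0.0,3.0,0],[0.0,3.0,0],[0.0,3.0,0],[0.0,3.0,0],[0.0,3.0,0],[0.0,3.0,0],[0.2,3.0,0],[0.2,3.0,0],[0.4,3.0,0],[0.4,2.8,0]]
[0.5, -0.5, -1.0, -2.5, -4.5, -6.0, -8.0, -8.5, -8.5, -8.5]
end [640.9 -46.3] 67.7
```

```bash
python3 -m jog '{"xyz":[[0,3,0],[0,3,0],[0,3,0],[0,3,0],[0,3,0],[0,3,0],[0.2,3,0],[0.2,3,0],[0.4,3,0],[0.4,2.8,0]],"angular":[[0,0,0.5],[0,0,-0.5],[0,0,-1],[0,0,-2.5],[0,0,-4.5],[0,0,-6],[0,0,-8],[0,0,-8.5],[0,0,-8.5],[0,0,-8.5]],"grip":[0,0,0,0,0,0,0,0,0,0]}'; python3 plan.py 3
```

```text
time_s: 11.9
ee_pos: [640.7, -46.4, 127.5]
tcp_rot: [[-0.926, 0.377, 0.0], [0.377, 0.926, 0.0], [-0.0, 0.0, -1.0]]
wrist_force: [-0.4, -0.2, -0.7]
gripper_width: 9.7
t 11.9 pos [640.7 -46.4 127.5] hd 67.8 path hd 67.4 lat 0.19 F along/left/up -0.3 0.3 -0.7 w 9.7
[[0.0,3.0,0],[0.2,3.0,0],[0.2,3.0,0],[0.0,3.0,0],[0.0,3.0,0],[0.0,3.0,0],[0.2,3.0,0],[0.0,3.0,0],[0.0,3.0,0],[0.0,3.0,0]]
[-5.0, -4.0, -2.5, -2.0, -1.0, -1.0, -1.0, -1.0, -0.5, -0.5]
end [645.4 -16.9] 86.4
```

```bash
python3 -m jog '{"xyz":[[0,3,0],[0.2,3,0],[0.2,3,0],[0,3,0],[0,3,0],[0,3,0],[0.2,3,0],[0,3,0],[0,3,0],[0,3,0]],"angular":[[0,0,-5],[0,0,-4],[0,0,-2.5],[0,0,-2],[0,0,-1],[0,0,-1],[0,0,-1],[0,0,-1],[0,0,-0.5],[0,0,-0.5]],"grip":[0,0,0,0,0,0,0,0,0,0]}'; python3 plan.py 1.5
python3 - <<'E'
from cell import optics
import cv2,numpy as np
from h import *
t=dict(np.load("top0.npz"));s=dict(np.load("side0.npz"))
# brass in initial pictures: extent along y at z=85..98
for p in(t,s):
    hsv=cv2.cvtColor(p["pixels"],cv2.COLOR_RGB2HSV).astype(int)
    y=np.arange(0,50,2.); uv=proj(p,np.c_[645.8+.06*y,y,np.full(y.size,97)]); 
    print([(int(a),p["pixels"][int(round(v)),int(round(u))].tolist()) for a,(u,v) in zip(y,uv)])
E
```

```text
time_s: 12.9
ee_pos: [645.4, -16.6, 127.5]
tcp_rot: [[-0.998, 0.07, -0.0], [0.07, 0.998, 0.0], [0.0, 0.0, -1.0]]
wrist_force: [1.1, 0.7, -0.6]
gripper_width: 10.4
t 12.9 pos [645.4 -16.6 127.5] hd 86.0 path hd 86.4 lat -0.0 F along/left/up 0.8 -1.1 -0.6 w 10.4
[[0.0,1.6,0],[0.0,1.4,0],[0.0,1.6,0],[0.0,1.4,0],[0.0,1.6,0],[0.0,1.4,0],[0.0,1.6,0],[0.0,1.4,0],[0.0,1.6,0],[0.0,1.4,0]]
[-0.5, -0.5, 0.0, 0.0, 0.0, -0.5, 0.0, 0.0, 0.0, 0.5]
end [646.1  -1.6] 87.2
[(0, [100, 92, 83]), (2, [97, 91, 83]), (4, [97, 92, 86]), (6, [97, 92, 86]), (8, [98, 94, 90]), (10, [99, 96, 91]), (12, [97, 92, 89]), (14, [97, 92, 89]), (16, [103, 92, 78]), (18, [100, 90, 78]), (20, [105, 91, 73]), (22, [105, 91, 73]), (24, [112, 93, 61]), (26, [123, 98, 53]), (28, [123, 96, 44]), (30, [123, 97, 45]), (32, [123, 97, 45]), (34, [116, 90, 42]), (36, [91, 69, 33]), (38, [52, 40, 26]), (40, [52, 40, 26]), (42, [30, 28, 29]), (44, [25, 25, 25]), (46, [30, 30, 29]), (48, [30, 30, 29])]
[(0, [147, 117, 83]), (2, [129, 112, 95]), (4, [140, 115, 86]), (6, [118, 107, 91]), (8, [115, 98, 74]), (10, [110, 100, 90]), (12, [99, 86, 71]), (14, [99, 86, 71]), (16, [90, 77, 63]), (18, [90, 77, 63]), (20, [84, 64, 32]), (22, [113, 86, 31]), (24, [113, 86, 31]), (26, [146, 110, 30]), (28, [146, 110, 30]), (30, [130, 96, 25]), (32, [130, 96, 25]), (34, [63, 47, 23]), (36, [63, 47, 23]), (38, [34, 32, 30]), (40, [31, 31, 27]), (42, [30, 23, 26]), (44, [25, 23, 17]), (46, [33, 25, 31]), (48, [33, 25, 31])]
```

```bash
python3 -m jog '{"xyz":[[0,3,0],[0,3,0],[0,3,0],[0,3,0],[0,3,0],[0,3,0],[0,3,0],[0,2,0],[0,2,0],[0,1,0]],"angular":[[0,0,-0.5],[0,0,0],[0,0,0],[0,0,0],[0,0,0],[0,0,0],[0,0,0],[0,0,0],[0,0,0],[0,0,0]],"grip":[0,0,0,0,0,0,0,0,0,0]}'; python3 plan.py 1.5
python3 -m jog '{"xyz":[[0,0.8,0],[0,0.8,0],[0,0.8,0],[0,0.8,0],[0,0.8,0],[0,0.8,0],[0,0.8,0],[0,0.8,0],[0,0.8,0],[0,0.8,0]],"angular":[[0,0,0],[0,0,0],[0,0,0],[0,0,0],[0,0,0],[0,0,0],[0,0,0],[0,0,0],[0,0,0],[0,0,0]],"grip":[0,0,0,0,0,0,0,0,0,0]}'; python3 plan.py 0.4
```

```text
time_s: 13.9
ee_pos: [647.0, 9.2, 127.5]
tcp_rot: [[-0.998, 0.062, 0.0], [0.062, 0.998, 0.0], [-0.0, 0.0, -1.0]]
wrist_force: [1.5, 0.1, -1.1]
gripper_width: 9.8
t 13.9 pos [647.    9.2 127.5] hd 86.4 path hd 86.6 lat -0.32 F along/left/up 0.2 -1.5 -1.1 w 9.8
[[0.4,1.6,0],[0.0,1.4,0],[0.0,1.6,0],[0.0,1.4,0],[0.0,1.6,0],[0.0,1.4,0],[0.0,1.6,0],[0.0,1.4,0],[-0.2,1.6,0],[0.2,1.4,0]]
[0.0, 0.0, 0.0, 0.0, 0.0, 0.0, 0.0, 0.0, 0.5, 0.0]
end [647.7  24.2] 86.2
time_s: 14.9
ee_pos: [647.5, 17.1, 127.5]
tcp_rot: [[-0.998, 0.062, -0.0], [0.062, 0.998, 0.0], [0.0, 0.0, -1.0]]
wrist_force: [0.5, -1.2, -0.6]
gripper_width: 10.0
t 14.9 pos [647.5  17.1 127.5] hd 86.4 path hd 86.3 lat -0.31 F along/left/up -1.2 -0.5 -0.6 w 10.0
[[0.4,0.4,0],[0.0,0.4,0],[0.0,0.4,0],[0.0,0.4,0],[0.0,0.4,0],[0.0,0.4,0],[0.0,0.4,0],[0.0,0.4,0],[-0.2,0.4,0],[0.0,0.4,0]]
[0.0, 0.0, 0.0, 0.0, 0.0, 0.0, 0.0, 0.0, 0.0, 0.0]
end [647.4  21. ] 86.2
```

```bash
python3 -m jog '{"xyz":[[0,0.3,0],[0,0.3,0],[0,0.3,0],[0,0.3,0],[0,0.3,0],[0,0.3,0],[0,0.3,0],[0,0.3,0],[0,0.3,0],[0,0.3,0]],"angular":[[0,0,0],[0,0,0],[0,0,0],[0,0,0],[0,0,0],[0,0,0],[0,0,0],[0,0,0],[0,0,0],[0,0,0]],"grip":[0,0,0,0,0,0,0,0,0,0]}'; python3 plan.py 0.4|head -1
python3 -m jog '{"xyz":[[0,0.3,0],[0,0.3,0],[0,0.3,0],[0,0.3,0],[0,0.3,0],[0,0.3,0],[0,0.3,0],[0,0,0],[0,0,0],[0,0,0]],"angular":[[0,0,0],[0,0,0],[0,0,0],[0,0,0],[0,0,0],[0,0,0],[0,0,0],[0,0,0],[0,0,0],[0,0,0]],"grip":[0,0,0,0,0,0,0,0,0,0]}'; python3 plan.py 0.4|head -1
python3 - <<'E'
from cell import optics
import cv2
p=optics.snapshot("side"); cv2.imwrite("pics/c4.png",cv2.resize(p["pixels"][150:230,240:330,::-1],None,fx=6,fy=6,interpolation=2))
E
```

```text
time_s: 15.9
ee_pos: [647.7, 19.9, 127.5]
tcp_rot: [[-0.998, 0.062, -0.0], [0.062, 0.998, -0.0], [0.0, -0.0, -1.0]]
wrist_force: [-0.5, -3.6, -1.6]
gripper_width: 9.6
t 15.9 pos [647.7  19.9 127.5] hd 86.4 path hd 86.2 lat -0.3 F along/left/up -3.6 0.3 -1.6 w 9.6
time_s: 16.9
ee_pos: [647.8, 22.2, 127.5]
tcp_rot: [[-0.998, 0.062, -0.0], [0.062, 0.998, 0.0], [0.0, 0.0, -1.0]]
wrist_force: [-0.6, -2.6, -1.3]
gripper_width: 9.8
t 16.9 pos [647.8  22.2 127.5] hd 86.4 path hd 86.2 lat -0.28 F along/left/up -2.6 0.5 -1.3 w 9.8
```

View pics/c4.png

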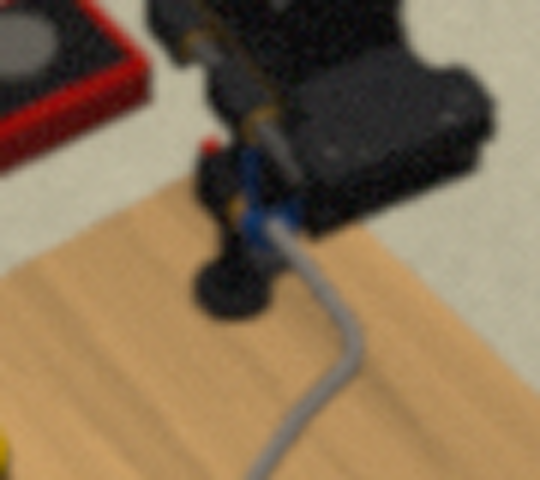

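```bash
cat > ok.py <<'E'
import sys; from cell import bot
s=bot.get_state(); print(s["time_s"],s["ee_pos"][1],s["wrist_force"]); sys.exit(s["wrist_force"][1]<-5.3)
E
python3 -m jog '{"xyz":[[0,0.1,0],[0,0.1,0],[0,0.1,0],[0,0.1,0],[0,0.1,0],[0,0,0],[0,0,0],[0,0,0],[0,0,0],[0,0,0]],"angular":[[0,0,0],[0,0,0],[0,0,0],[0,0,0],[0,0,0],[0,0,0],[0,0,0],[0,0,0],[0,0,0],[0,0,0]],"grip":[0,0,0,0,0,0,0,0,0,0]}' >/dev/null; python3 ok.py &&
python3 -m jog '{"xyz":[[0,0.1,0],[0,0.1,0],[0,0.1,0],[0,0.1,0],[0,0.1,0],[0,0,0],[0,0,0],[0,0,0],[0,0,0],[0,0,0]],"angular":[[0,0,0],[0,0,0],[0,0,0],[0,0,0],[0,0,0],[0,0,0],[0,0,0],[0,0,0],[0,0,0],[0,0,0]],"grip":[0,0,0,0,0,0,0,0,0,0]}' >/dev/null; python3 ok.py &&
python3 -m jog '{"xyz":[[0,0.1,0],[0,0.1,0],[0,0.1,0],[0,0.1,0],[0,0.1,0],[0,0,0],[0,0,0],[0,0,0],[0,0,0],[0,0,0]],"angular":[[0,0,0],[0,0,0],[0,0,0],[0,0,0],[0,0,0],[0,0,0],[0,0,0],[0,0,0],[0,0,0],[0,0,0]],"grip":[0,0,0,0,0,0,0,0,0,0]}' >/dev/null; python3 ok.py &&
python3 -m jog '{"xyz":[[0,0.1,0],[0,0.1,0],[0,0.1,0],[0,0.1,0],[0,0.1,0],[0,0,0],[0,0,0],[0,0,0],[0,0,0],[0,0,0]],"angular":[[0,0,0],[0,0,0],[0,0,0],[0,0,0],[0,0,0],[0,0,0],[0,0,0],[0,0,0],[0,0,0],[0,0,0]],"grip":[0,0,0,0,0,0,0,0,0,0]}' >/dev/null; python3 ok.py
```

```text
17.95 22.64307970858784 [-1.08912403 -3.52986141 -0.90631544]
17.95 22.64307970858784 [-1.08912403 -3.52986141 -0.90631544]
17.95 22.64307970858784 [-1.08912403 -3.52986141 -0.90631544]
17.95 22.64307970858784 [-1.08912403 -3.52986141 -0.90631544]False
False
False
False
```

```bash
sed -i 's/sys.exit(\(.*\))$/sys.exit(int(\1))/' ok.py
python3 -m jog '{"xyz":[[0,0.1,0],[0,0.1,0],[0,0.1,0],[0,0.1,0],[0,0.1,0],[0,0,0],[0,0,0],[0,0,0],[0,0,0],[0,0,0]],"angular":[[0,0,0],[0,0,0],[0,0,0],[0,0,0],[0,0,0],[0,0,0],[0,0,0],[0,0,0],[0,0,0],[0,0,0]],"grip":[0,0,0,0,0,0,0,0,0,0]}' >/dev/null; python3 ok.py &&
python3 -m jog '{"xyz":[[0,0.1,0],[0,0.1,0],[0,0.1,0],[0,0.1,0],[0,0.1,0],[0,0,0],[0,0,0],[0,0,0],[0,0,0],[0,0,0]],"angular":[[0,0,0],[0,0,0],[0,0,0],[0,0,0],[0,0,0],[0,0,0],[0,0,0],[0,0,0],[0,0,0],[0,0,0]],"grip":[0,0,0,0,0,0,0,0,0,0]}' >/dev/null; python3 ok.py &&
python3 -m jog '{"xyz":[[0,0.1,0],[0,0.1,0],[0,0.1,0],[0,0.1,0],[0,0.1,0],[0,0,0],[0,0,0],[0,0,0],[0,0,0],[0,0,0]],"angular":[[0,0,0],[0,0,0],[0,0,0],[0,0,0],[0,0,0],[0,0,0],[0,0,0],[0,0,0],[0,0,0],[0,0,0]],"grip":[0,0,0,0,0,0,0,0,0,0]}' >/dev/null; python3 ok.py &&
python3 -m jog '{"xyz":[[0,0.1,0],[0,0.1,0],[0,0.1,0],[0,0.1,0],[0,0.1,0],[0,0,0],[0,0,0],[0,0,0],[0,0,0],[0,0,0]],"angular":[[0,0,0],[0,0,0],[0,0,0],[0,0,0],[0,0,0],[0,0,0],[0,0,0],[0,0,0],[0,0,0],[0,0,0]],"grip":[0,0,0,0,0,0,0,0,0,0]}' >/dev/null; python3 ok.py
```

```text
18.95 23.10294874925828 [-1.91816999 -2.52151251 -2.21959584]
19.95 23.643891999602477 [-0.72878704 -3.26666855 -1.50015433]
20.95 24.141995694349948 [-1.30648452 -2.72964512 -1.57039655]
21.95 24.651067417566992 [-1.2858744  -2.59790132 -0.88544522]
```

```bash
python3 ok.py &&
python3 -m jog '{"xyz":[[0,0.1,0],[0,0.1,0],[0,0.1,0],[0,0.1,0],[0,0.1,0],[0,0,0],[0,0,0],[0,0,0],[0,0,0],[0,0,0]],"angular":[[0,0,0],[0,0,0],[0,0,0],[0,0,0],[0,0,0],[0,0,0],[0,0,0],[0,0,0],[0,0,0],[0,0,0]],"grip":[0,0,0,0,0,0,0,0,0,0]}' >/dev/null; python3 ok.py &&
python3 -m jog '{"xyz":[[0,0.1,0],[0,0.1,0],[0,0.1,0],[0,0.1,0],[0,0.1,0],[0,0,0],[0,0,0],[0,0,0],[0,0,0],[0,0,0]],"angular":[[0,0,0],[0,0,0],[0,0,0],[0,0,0],[0,0,0],[0,0,0],[0,0,0],[0,0,0],[0,0,0],[0,0,0]],"grip":[0,0,0,0,0,0,0,0,0,0]}' >/dev/null; python3 ok.py
```

```text
21.95 24.651067417566992 [-1.2858744  -2.59790132 -0.88544522]
22.95 25.139385596362544 [-0.40207435 -3.32598229 -1.86168597]
23.95 25.630200375035223 [-1.22862307 -2.51968042 -2.44066826]
```

```bash
python3 ok.py &&
python3 -m jog '{"xyz":[[0,0.1,0],[0,0.1,0],[0,0.1,0],[0,0.1,0],[0,0.1,0],[0,0,0],[0,0,0],[0,0,0],[0,0,0],[0,0,0]],"angular":[[0,0,0],[0,0,0],[0,0,0],[0,0,0],[0,0,0],[0,0,0],[0,0,0],[0,0,0],[0,0,0],[0,0,0]],"grip":[0,0,0,0,0,0,0,0,0,0]}' >/dev/null; python3 ok.py &&
python3 -m jog '{"xyz":[[0,0.1,0],[0,0.1,0],[0,0.1,0],[0,0.1,0],[0,0.1,0],[0,0,0],[0,0,0],[0,0,0],[0,0,0],[0,0,0]],"angular":[[0,0,0],[0,0,0],[0,0,0],[0,0,0],[0,0,0],[0,0,0],[0,0,0],[0,0,0],[0,0,0],[0,0,0]],"grip":[0,0,0,0,0,0,0,0,0,0]}' >/dev/null; python3 ok.py &&
python3 -m jog '{"xyz":[[0,0.1,0],[0,0.1,0],[0,0.1,0],[0,0.1,0],[0,0.1,0],[0,0,0],[0,0,0],[0,0,0],[0,0,0],[0,0,0]],"angular":[[0,0,0],[0,0,0],[0,0,0],[0,0,0],[0,0,0],[0,0,0],[0,0,0],[0,0,0],[0,0,0],[0,0,0]],"grip":[0,0,0,0,0,0,0,0,0,0]}' >/dev/null; python3 ok.py &&
python3 -m jog '{"xyz":[[0,0.1,0],[0,0.1,0],[0,0.1,0],[0,0.1,0],[0,0.1,0],[0,0,0],[0,0,0],[0,0,0],[0,0,0],[0,0,0]],"angular":[[0,0,0],[0,0,0],[0,0,0],[0,0,0],[0,0,0],[0,0,0],[0,0,0],[0,0,0],[0,0,0],[0,0,0]],"grip":[0,0,0,0,0,0,0,0,0,0]}' >/dev/null; python3 ok.py
```

```text
23.95 25.630200375035223 [-1.22862307 -2.51968042 -2.44066826]
24.95 26.1450660349429 [-1.16578851 -2.55245363 -1.40062076]
25.95 26.3697386293601 [-1.26830484 -4.96647791 -1.07319408]
26.95 26.443772297161914 [-1.3171031  -6.12536418 -1.15570795]
26.95 26.443772297161914 [-1.3171031  -6.12536418 -1.15570795]
```

```bash
python3 -m jog '{"xyz":[[0,-0.4,0],[0,0,0.5],[0,0,0.5],[0,0,0.5],[0,0,0.5],[0,0,0.5],[0,0,0.3],[0,0,0],[0,0,0],[0,0,0]],"angular":[[0,0,0],[0,0,0],[0,0,0],[0,0,0],[0,0,0],[0,0,0],[0,0,0],[0,0,0],[0,0,0],[0,0,0]],"grip":[0,0,0,0,0,0,0,0,0.1,0.15]}'
python3 -m jog '{"xyz":[[0,0,0],[0,0,0],[0,0,0],[0,0,0],[0,0,0],[0,0,0],[0,0,0],[0,0,0],[0,0,0],[0,0,0]],"angular":[[0,0,0],[0,0,0],[0,0,0],[0,0,0],[0,0,0],[0,0,0],[0,0,0],[0,0,0],[0,0,0],[0,0,0]],"grip":[0.2,0.25,0.3,0.35,0.4,0.45,0.5,0.5,0.5,0.5]}'
```

```text
time_s: 27.95
ee_pos: [648.7, 27.6, 125.3]
tcp_rot: [[-0.998, 0.062, 0.001], [0.062, 0.998, 0.001], [-0.001, 0.002, -1.0]]
wrist_force: [0.1, -1.3, -0.4]
gripper_width: 11.7
time_s: 28.95
ee_pos: [648.1, 26.7, 124.7]
tcp_rot: [[-0.998, 0.062, -0.0], [0.062, 0.998, 0.0], [0.0, 0.0, -1.0]]
wrist_force: [-0.0, 0.7, 0.1]
gripper_width: 43.2
```

Released; rise straight up, move aside, and look.

```bash
python3 -m jog '{"xyz":[[0,0,-5],[0,0,-10],[0,0,-15],[0,0,-20],[0,0,-20],[0,0,-20],[0,0,-20],[0,0,-20],[0,0,0],[0,0,0]],"angular":[[0,0,0],[0,0,0],[0,0,0],[0,0,0],[0,0,0],[0,0,0],[0,0,0],[0,0,0],[0,0,0],[0,0,0]],"grip":[0.5,0.5,0.5,0.5,0.5,0.5,0.5,0.5,0.5,0.5]}'
python3 -m jog '{"xyz":[[0,20,0],[0,30,0],[0,40,0],[0,40,0],[0,40,0],[0,40,0],[0,30,0],[0,10,0],[0,0,0],[0,0,0]],"angular":[[0,0,0],[0,0,0],[0,0,0],[0,0,0],[0,0,0],[0,0,0],[0,0,0],[0,0,0],[0,0,0],[0,0,0]],"grip":[0.5,0.5,0.5,0.5,0.5,0.5,0.5,0.5,0.5,0.5]}'
python3 - <<'E'
from cell import optics
import cv2,numpy as np
a=optics.snapshot("top")["pixels"][150:235,205:305,::-1]; b=optics.snapshot("side")["pixels"][150:235,240:340,::-1]
cv2.imwrite("pics/c5.png",cv2.resize(np.hstack([a,b]),None,fx=4,fy=4,interpolation=2))
E
```

```text
time_s: 29.95
ee_pos: [648.3, 26.6, 255.7]
tcp_rot: [[-0.998, 0.062, 0.001], [0.062, 0.998, 0.0], [-0.001, 0.0, -1.0]]
wrist_force: [0.4, -0.1, -0.7]
gripper_width: 43.7
time_s: 30.95
ee_pos: [663.9, 274.3, 254.4]
tcp_rot: [[-0.998, 0.064, -0.0], [0.064, 0.998, -0.001], [0.0, -0.001, -1.0]]
wrist_force: [-0.0, -0.6, 0.7]
gripper_width: 43.3
```

View pics/c5.png

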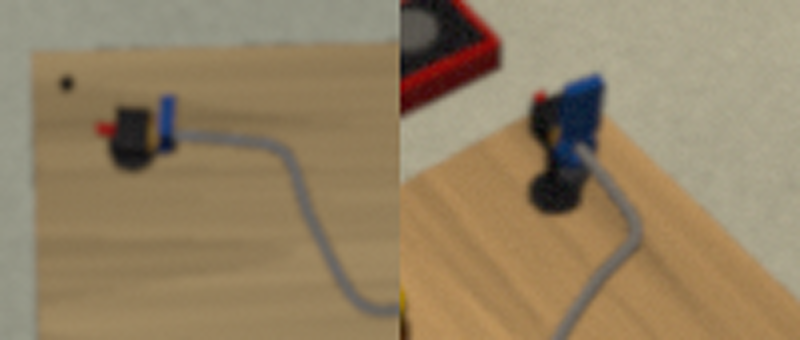

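```bash
python3 -c "
from cell import bot
print(bot.job_done())"
```

```text
the job is handed in; nothing more can be done
None
```

I slid the blue slider along the rod round both bends, pushed the brass contact home with its ring, let go and backed the arm away. The job was handed in at about 31 s of the 64 s allowed; no verdict is reported.

- **Following the rod:** I traced the rod's line from both cameras, which agreed to about 2 mm on the legs (up to 3.5 mm at the first bend, where I trusted the top camera). At the end of every move, the measured sideways force was 1.5 N or less, so I saw no strain on the rod.
- **Pushing the contact:** it slid at about 3 N. The tool then stopped advancing at y = 26.4 mm and the force rose to about 6 N. I took this as the hard stop, since it matched the roughly 27 mm I had estimated from the first pictures. The contact's actual travel can't be read directly.
- **After release:** the last pictures (top and side) show the ring upright against the brass disc, with only a thin sliver of brass left before the terminal block. The arm is clear and touches nothing.
- **Meter, cup and jar:** the arm never went near them, but I did not re-measure their positions at the end.

No check failed.

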